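# Click the swing stop home and hold a machined block in the fixture's corner

### The arm

A 6-joint arm with a two-finger parallel gripper is mounted at the origin on a cart in front of the work surface, level with it; the furniture and walls round the work are solid. World frame = base frame: x ahead of the robot, y to its left, z up, the work surface at z = 0. Lengths are in m, angles in rad, forces in N, time in s.
With the tool pointing down it reaches from about 0.325 to 0.9 m from the base axis. Payload 6.1 kg.
Tool frame: the origin (TCP) lies between the finger pads; the fingertips stand 19 mm ahead of it and the grasp point (between the pads) is the TCP; z points along the fingers, x is the direction in which the jaws open and shut, and the axes are right-handed (so a half turn about z gives the same grasp; the last joint's range is limited). The gripper opens to 87 mm and grips with 3 to 60 N. Pads are 19 mm wide; open, the fingers measure 117 mm over their backs; the gripper's body (75 mm by 190 mm) begins 51 mm behind the grasp point.
Start: joints at [-1.442, 0.22, 1.526, -0, 1.395, -0.126], TCP at [0.158, -0.605, 0.242] pointing down, gripper open.
Joint ranges: [-2.98, 2.98], [-0.91, 2.08], [0.09, 2.57], [-1.24, 4.39], [0.2, 2.65], [-2.68, 2.68]. Speed limits (rad/s): [2.57, 2.57, 3.01, 3.14, 3.14, 3.14].

### API

Orientations are given as a unit quaternion [x, y, z, w].
In Python, from rig import env gives the robot as it stands.
- The arm moves only by the shell command python3 -m handwheel 'ROWS' [OPENING] [FORCE]. ROWS is JSON, a list that holds one entry, the list of rows, each a list of 4 numbers: the shift along the tool's x, y, z in cm, then the turn about the tool's z in degrees. In form: [[[tx, ty, tz, twist], ...]]. A call has 1 to 10 rows; each row is the pose to reach, as a shift and turn from the pose commanded when the call began, along the tool's axes at that moment; what a row does not reach only later rows make up. A row lasts 1/10 s, in which the tool goes at most 50 mm and 8.59 degrees, less where a joint would pass 70% of its speed; a pose out of reach is approached as far as the arm can. A call with a gripper value outside its range is refused whole. OPENING is the finger opening in cm, from 0 to 8.7, set as the call begins (- or left out, the last holds). The fingers move at their own pace and stop on an object; FORCE is the grip in N (left out, the last holds). Time passes only in rows, so rows that repeat a pose let the fingers close. It gives the time, the measured TCP pose, the force and the opening at its end, in the units of the state.
- env.sense(): the state, without advancing time (a new reading comes with each control period).
- env.capture(name): name is "side" or "top" or "wrist"; returns a dict with "img" (384x512x3 uint8, red, green, blue), "intrinsics" (3x3 intrinsics, pixels), "cam_to_world" (4x4, takes a point from camera to world coordinates). Camera axes: x right, y down, z forward; pixel columns grow to the right and rows downward; lengths in m; the calibration is good to about 2 mm. A picture is of the moment at which its call begins. There is no depth.
- env.sign_off(): hands the job in, once; it reports no verdict.
The state is a dict: "time": time; "qpos": joint angles; "joint_vel": joint speeds; "tau": joint torques, N m; "tcp_pos": TCP position; "tool_rot": TCP orientation; "ft_force": force on the tool from outside, world axes, zero at the start; "moment": the same for the moment, N m; "finger_gap": finger opening in m.
Only numpy, scipy, OpenCV 4.12 (cv2) and the standard library are available. Lean on these libraries where they do the work, as an engineer would, in place of code of your own. Each camera call takes 0.05 s, during which the arm holds its last target.

### The job

Turn the black bar knob of the metal corner fixture clockwise until it clicks home, so that its swing stop stands square to the fixed fence. Then pick up the machined block, stand it flat on the fixture plate in that corner with its long side against the fixed fence and one end against the swing stop, and press it firmly against both at once. Finish while still gripping the block and pressing it there; leave the knob clicked home and do not disturb the other things on the desk.

Things in the scene. Friction and masses are not known exactly. Their poses are not given: they have to be found in the camera images.
- knob (a joint): Angle (rad) of the knob and the swing stop under it: 0 = parked, swung across the plate (its start); grows clockwise from above to a hard stop at 1.2, square to the fixed fence. A spring detent resists with up to 0.15 N m; short of 0.84 it springs back if let go, past that it pulls itself on to 1.2 and stays. Pressing the block on the stop only pushes it against the hard stop.
- knob_grip (a point): Point on the knob's upright axis at the height to grip, 48 mm above the desk, 12 mm under the knob's top. The grip is a black upright bar 42 mm long, 12 mm thick, 32 to 60 mm above the desk, on a round hub 34 mm across; this point's x axis runs along the bar and turns with it. The swing stop below points along +x.
- corner (a point): Inner corner of the fixture, on the plate's top (12 mm above the desk). x points into the fixed fence (inner face x = 0, from y = -22 to 78 mm); y points away from the swing stop (knob home: its inner face is y = 0, x = -100 to -8 mm; knob axis x = -100, y = -6 mm). Fence tops are 10 to 11 mm above the plate. The seated block's centre is at x = -20, y = 30, z = 22 mm, its long axis along y.
- fixture: Dark steel base plate of the fixture, 155 x 110 x 12 mm, lying on the desk and fixed there; origin on its underside, 48 mm in -x and 28 mm in +y from the corner point; same axes as the corner. It carries the fixed fence: a light-metal bar 12 mm thick, 100 mm long, 10 mm high above the plate, along its far edge. The swing stop is a like bar 12 mm wide reaching 92 mm from the knob's axis.
- block_centre (a point): Centre (half-way up) of the loose machined light-metal block, 60 mm long (its x axis), 40 mm wide (y), 44 mm tall (z), about 0.25 kg, upright on the desk. The lower 28 mm is 60 mm long; above, it is 36 mm long with a 12 mm shoulder at each end; the two sides 40 mm apart are flat all the way up. Either end may touch the stop.
- block: The same block; origin at the centre of its underside, same axes. Its friction on the plate is about 0.6: if it is pressed down hard, or tips, while pushed sideways, the plate takes up the push and the fences feel little; resting lightly, a push of about 10 N each way reaches both fences.
- heatsink: Finned light-metal heatsink, 32 x 40 x 24 mm, loose bystander; origin at the centre of its underside.
- flux_jar: Round jar with a wide cap, 70 mm across, 67 mm tall, loose bystander; origin at the centre of its underside.
Mind the look-alikes: they are no part of the job. Of the things shaped like the block, the aluminium one is meant.

How it is judged:
By the outcome, as a careful person would: the job done as asked, in the order asked, and still so for the second after the job is handed in, while the arm keeps its last pose, push and grip.
It also fails if it takes over 70 s, if anything falls off the work surface, if the arm or the gripper's body presses on something with over 40 N, if the wrist force passes 120 N, or if a joint passes its speed limit or range.

## Working session

There is one attempt and no reset: what is moved stays moved. The work goes in short steps, Python scripts to look and compute and a shell command to move; the robot and the scene stay as the last step left them, time stands still between calls to the robot, and variables do not carry over. Pictures are saved under pics/ and viewed, and the job is handed in when it is done.

```bash
mkdir -p pics; python3 - <<'E'
from rig import env
import cv2, numpy as np
np.set_printoptions(precision=4,suppress=True)
print(env.sense())
for n in ["top","side","wrist"]:
    c=env.capture(n); cv2.imwrite(f"pics/a_{n}.png",c["img"][:,:,::-1]); np.savez(f"a_{n}.npz",**c)
    print(n,c["intrinsics"],c["cam_to_world"])
E
```

```text
{'time': 0.0, 'qpos': array([-1.4421,  0.2212,  1.5276, -0.    ,  1.3947, -0.1261]), 'joint_vel': array([-0.0004,  0.0014,  0.0007, -0.0006,  0.0005,  0.0003]), 'tau': array([  0.0003, -49.4606, -38.7377,   0.07  ,   0.0573,  -0.0002]), 'tcp_pos': array([ 0.1575, -0.6042,  0.2405]), 'tool_rot': array([ 0.7912, -0.6115, -0.0007, -0.0007]), 'ft_force': array([0.5519, 0.1944, 1.0544]), 'moment': array([0.0222, 0.0057, 0.0417]), 'finger_gap': 0.08693972564704973}
top [[469.1808   0.     259.5438]
 [  0.     469.1808 185.7658]
 [  0.       0.       1.    ]] [[ 0.0194 -0.9988  0.0453  0.511 ]
 [-0.9995 -0.0204 -0.0227 -0.1384]
 [ 0.0236 -0.0448 -0.9987  1.0657]
 [ 0.      0.      0.      1.    ]]
side [[423.979    0.     244.9023]
 [  0.     423.979  179.5215]
 [  0.       0.       1.    ]] [[-0.2533  0.7807 -0.5712  1.0606]
 [ 0.9674  0.2059 -0.1475 -0.0092]
 [ 0.0024 -0.59   -0.8074  0.7311]
 [ 0.      0.      0.      1.    ]]
wrist [[279.2071   0.     253.1199]
 [  0.     279.2071 190.2493]
 [  0.       0.       1.    ]] [[ 0.2521 -0.9366 -0.2435  0.2237]
 [-0.9677 -0.2448 -0.0603 -0.5884]
 [-0.0032  0.2508 -0.968   0.3837]
 [ 0.      0.      0.      1.    ]]
```

View pics/a_top.png

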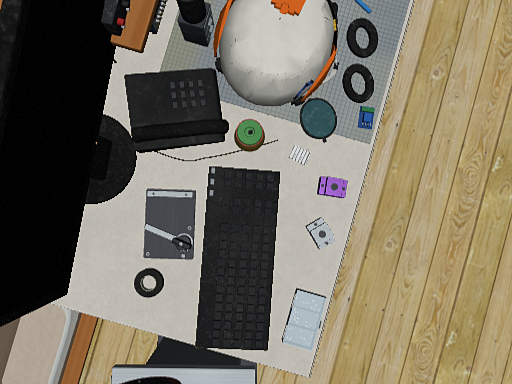

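View pics/a_side.png

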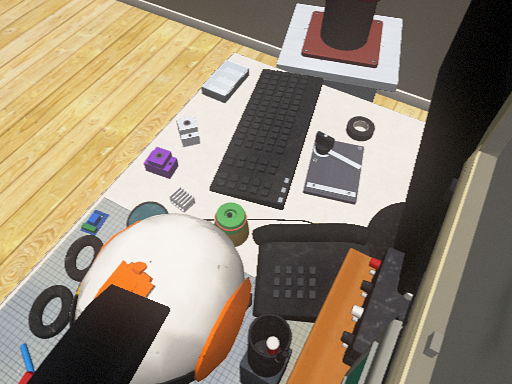

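View pics/a_wrist.png

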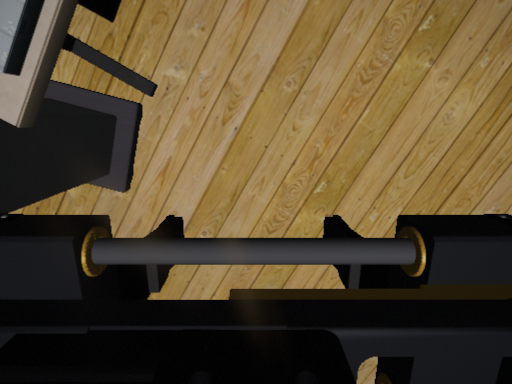

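The top view shows the fixture at (170,224) with its knob at (182,242). There are two block-shaped things: a purple one at (333,187) and a bare-aluminium one at (320,232). The aluminium one fits the description. I'll enlarge both regions.

```bash
cat > h.py <<'E'
import numpy as np, cv2
def px2w(c,u,v,z):
    K=c["intrinsics"];T=c["cam_to_world"]
    d=T[:3,:3]@np.linalg.solve(K,np.array([u,v,1.]));o=T[:3,3]
    return o+d*(z-o[2])/d[2]
def w2px(c,p):
    K=c["intrinsics"];T=c["cam_to_world"]
    q=K@(T[:3,:3].T@(np.asarray(p)-T[:3,3]));return q[:2]/q[2]
def crop(c,u0,v0,u1,v1,s,name):
    im=c["img"][v0:v1,u0:u1,::-1]
    cv2.imwrite(name,cv2.resize(im,None,fx=s,fy=s,interpolation=cv2.INTER_CUBIC))
E
python3 - <<'E'
from h import *
t=np.load("a_top.npz");s=np.load("a_side.npz")
crop(t,135,180,205,270,6,"pics/b1.png")
crop(t,290,165,360,260,6,"pics/b2.png")
crop(s,290,120,380,210,6,"pics/b3.png")
crop(s,135,105,215,185,6,"pics/b4.png")
E
```

```text
(no output)
```

View pics/b1.png

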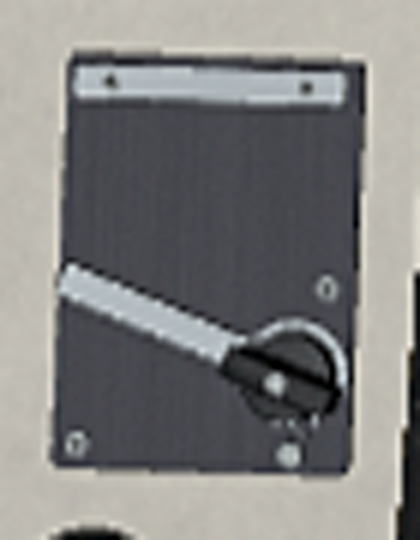

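View pics/b2.png

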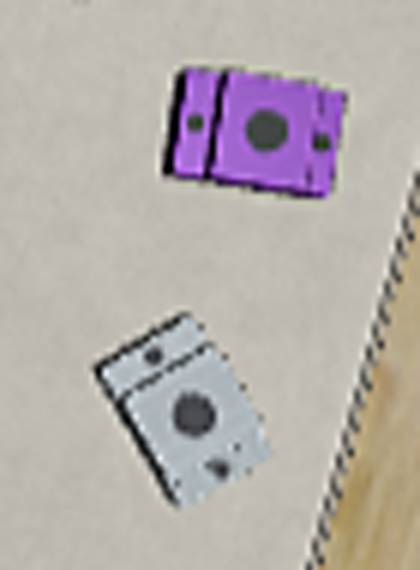

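View pics/b3.png

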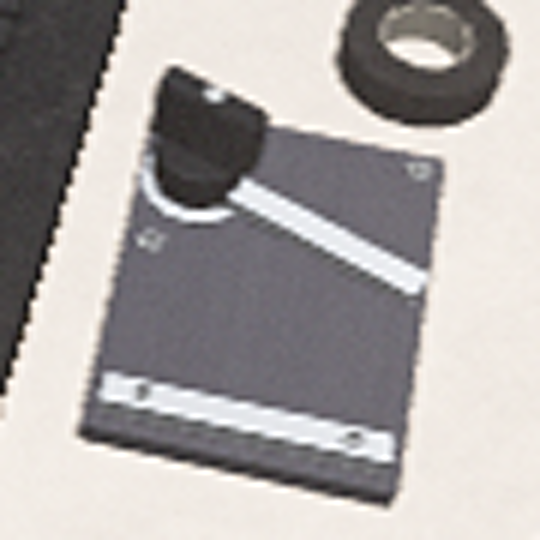

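View pics/b4.png

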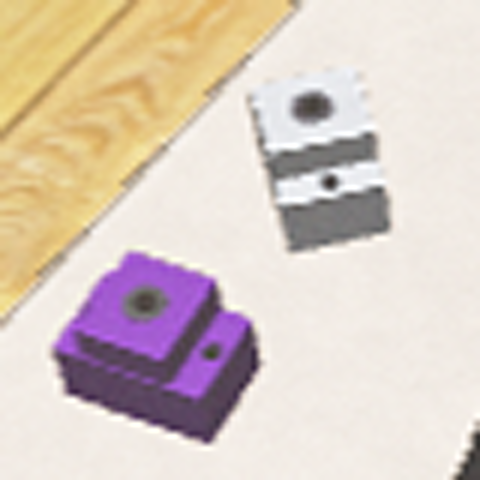

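The bare-aluminium block at top (320,232), side (187,130) is the one meant, and the purple block is the look-alike. Next I'll fit both poses from the marked corners in both cameras.

```bash
cat > fit.py <<'E'
from h import *
from scipy.optimize import least_squares
def fit(obs,x0):  # obs: list (cam, u,v, local xyz)
    def f(p):
        c,s=np.cos(p[2]),np.sin(p[2]);r=[]
        for cam,u,v,q in obs:
            w=[p[0]+c*q[0]-s*q[1],p[1]+s*q[0]+c*q[1],q[2]]
            r+=list(w2px(cam,w)-[u,v])
        return np.array(r)
    r=least_squares(f,x0,loss="soft_l1");return r.x,f(r.x).reshape(-1,2)
E
python3 - <<'E'
from fit import *
np.set_printoptions(precision=4,suppress=True)
t=dict(np.load("a_top.npz"));s=dict(np.load("a_side.npz"))
o=[]
def T(x,y,*q):o.append((t,x/6-.42+135,y/6-.42+180,q))
def S(x,y,*q):o.append((s,x/6-.42+290,y/6-.42+120,q))
T(77,67,.012,.078,.022);T(345,74,.012,-.022,.022);T(343,105,0,-.022,.022);T(73,97,0,.078,.022)
T(365,64,.0295,-.027,.012);T(350,473,-.1255,-.027,.012);T(52,463,-.1255,.083,.012)
T(280,378,-.1,-.006,.06)
n=len(o)
S(107,375,0,-.022,.022);S(397,433,0,.078,.022);S(443,158,-.1255,.083,.012)
x,r=fit(o[:n],[.6,.05,0]);print("top",x,r.tolist())
x,r=fit(o[n:],[.6,.05,0]);print("side",x,r.tolist())
x,r=fit(o,[.6,.05,0]);print("all",x)
c,sn=np.cos(x[2]),np.sin(x[2]);print("knob",x[0]+c*-.1+sn*.006,x[1]+sn*-.1-c*.006)
# block
o=[]
def T(x,y,*q):o.append((t,x/6-.42+290,y/6-.42+165,q))
def S(x,y,*q):o.append((s,x/6-.42+135,y/6-.42+105,q))
T(97,370,.03,.02,.028);T(190,312,.03,-.02,.028);T(120,398,.018,.02,.044);T(210,345,.018,-.02,.044);T(180,505,-.03,.02,.028);T(270,450,-.03,-.02,.028)
n=len(o)
S(290,250,.03,-.02,0);S(390,230,.03,.02,0);S(265,152,.018,-.02,.044);S(375,132,.018,.02,.044);S(250,95,-.018,-.02,.044)
S(387,188,.03,.02,.028)
x0=[.45,-.29,.5]
x,r=fit(o[:n],x0);print("top",x,r.tolist())
x,r=fit(o[n:],x0);print("side",x,r.tolist())
x,r=fit(o,x0);print("all",x)
for n_,c,u,v in [("heat",t,299,155),("jar green",t,249,134)]: print(n_,px2w(c,u,v,.02))
E
```

```text
top [ 0.5287  0.0089 -0.0085] [[-0.3848971879914984, 0.37160065782276774], [0.23680383023597074, 0.49616792213433314], [0.3841018919507917, 0.7373738398751755], [0.07154267874253151, 0.7904266824936883], [-0.05896357642640737, -5.437383737776031], [0.06867211869206358, -4.097512289778479], [0.09306669060259765, -3.7003770441643553], [-0.42186740491177943, 1.7084877958011475]]
side [0.5308 0.0095 0.0098] [[0.04320549242498828, -0.5115352311734398], [0.4773738900806279, -0.3907843957466355], [-0.6041173429333071, 3.272577933447792]]
all [ 0.5291  0.009  -0.0046]
knob 0.4291145956646026 0.003444235407069402
top [ 0.4565 -0.2983  0.5604] [[-0.1987292775083347, -0.31507473299944877], [-0.29898190210138864, 0.009698646134324918], [-0.28573896048800407, 0.0543662611963498], [0.35298617892829043, -0.6115369572747511], [0.02956622558917843, 0.5326500253157462], [0.4292301581155016, 0.30427307162321426]]
side [ 0.4559 -0.3001  0.5412] [[-0.30644504814458173, 1.0217867555590487], [0.323436175571743, 0.61237665963381], [0.44302829719055126, 0.27639103414611554], [-0.03837094266688723, -0.1254771939085657], [-0.16755488611715919, -1.6216713414220862], [-0.22585481415018194, -0.6822555122001859]]
all [ 0.4565 -0.2991  0.5506]
heat [ 0.6293 -0.2493  0.02  ]
jar green [ 0.6741 -0.1363  0.02  ]
```

The fence and knob agree with the stated sizes. The plate's outline is consistently about 10 mm off the stated offset in x, so I'll drop its x edges and refit on the fence and knob. I'll also use an overlay to check.

```bash
python3 - <<'E'
from fit import *
np.set_printoptions(precision=4,suppress=True)
t=dict(np.load("a_top.npz"));s=dict(np.load("a_side.npz"))
o=[]
def T(x,y,*q):o.append((t,x/6-.42+135,y/6-.42+180,q))
def S(x,y,*q):o.append((s,x/6-.42+290,y/6-.42+120,q))
T(77,67,.012,.078,.022);T(345,74,.012,-.022,.022);T(343,105,0,-.022,.022);T(73,97,0,.078,.022)
T(280,378,-.1,-.006,.06)
n=len(o)
S(107,375,0,-.022,.022);S(397,433,0,.078,.022);S(213,95,-.1,-.006,.06)
x,r=fit(o[:n],[.6,.05,0]);print("top",x,r.tolist())
x,r=fit(o[n:],[.6,.05,0]);print("side",x,r.tolist())
x,r=fit(o,[.6,.05,0]);print("all",x,r.tolist())
c,sn=np.cos(x[2]),np.sin(x[2])
W=lambda p:[x[0]+c*p[0]-sn*p[1],x[1]+sn*p[0]+c*p[1],p[2]]
print("knob",W((-.1,-.006,.048)),"seat",W((-.02,.03,.034)))
print("knob px2w top",px2w(t,280/6-.42+135,378/6-.42+180,.06),"side",px2w(s,213/6-.42+290,95/6-.42+120,.06))
d=lambda u,v:px2w(t,u/6-.42+135,v/6-.42+180,.06)
a=d(225,360)-d(335,395);print("bar yaw",np.degrees(np.arctan2(a[1],a[0])), np.linalg.norm(a))
e=lambda u,v:px2w(t,u/6-.42+135,v/6-.42+180,.022)
a=e(65,277)-e(225,340);print("stop yaw",np.degrees(np.arctan2(a[1],a[0])))
for cam,nm,b in[(t,"t",(135,180)),(s,"s",(290,120))]:
    im=cv2.resize(cam["img"][b[1]:b[1]+90,b[0]:b[0]+90,::-1],None,fx=6,fy=6,interpolation=cv2.INTER_CUBIC)
    for poly in [[(0,-.022,.022),(.012,-.022,.022),(.012,.078,.022),(0,.078,.022)],[(-.1,0,.022),(-.008,0,.022),(-.008,-.012,.022),(-.1,-.012,.022)],
      [(-.1255,-.027,.012),(.0295,-.027,.012),(.0295,.083,.012),(-.1255,.083,.012)]]:
        q=np.array([(w2px(cam,W(p))-b+.42)*6 for p in poly]).astype(np.int32)
        cv2.polylines(im,[q],True,(0,0,255),1)
    cv2.imwrite(f"pics/c_{nm}.png",im)
E
```

```text
top [ 0.5306  0.009  -0.0011] [[-0.46227826093436875, -0.2364814939107589], [0.16732755569722713, -0.4418987160341885], [0.3545076730249548, -0.20066608739912795], [0.034208555432655885, 0.18271964155840692], [-0.10646939688126622, 0.7892436001697263]]
side [ 0.5313  0.0092 -0.0006] [[-0.11786702959915374, -0.44756955158652545], [0.26831157277541706, 0.08567170066882568], [-0.1523351460784852, 0.35847896654044575]]
all [ 0.5308  0.0091 -0.0011] [[-0.4990268888142566, -0.3323724810499584], [0.1303731409597617, -0.5391725287527152], [0.31772595401210424, -0.29802678067204624], [-0.002366322007674171, 0.08674306428503087], [-0.14309324093446207, 0.6876387241164537], [-0.14027413961724733, -0.6501753862433475], [0.2257648998051991, -0.10484220616802986], [-0.157733849579472, 0.18388060979478382]]
knob [np.float64(0.4308245486584073), np.float64(0.0031813577607862136), 0.048] seat [np.float64(0.51086366456148), np.float64(0.039094307033360365), 0.034]
knob px2w top [0.4323 0.0029 0.06  ] side [0.4302 0.0034 0.06  ]
bar yaw 73.42008792949814 0.04086582398401168
stop yaw 69.60436851483696
```

View pics/c_t.png

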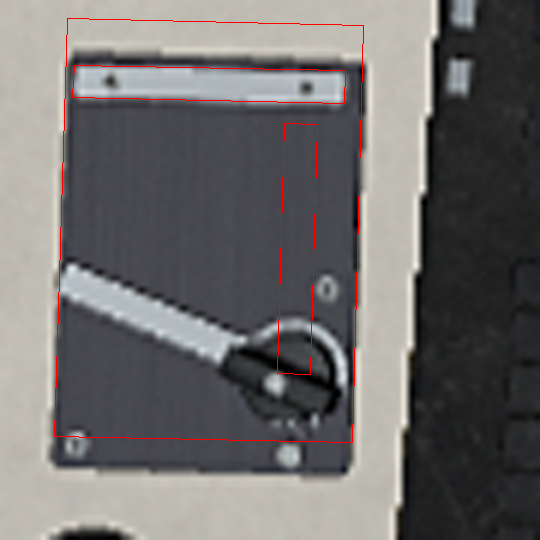

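View pics/c_s.png

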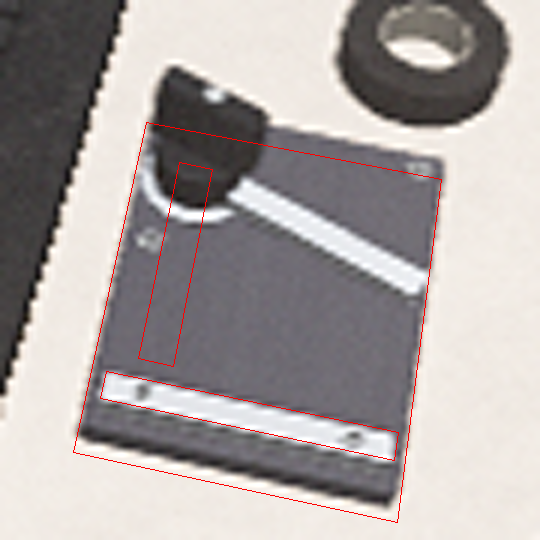

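The fence and knob overlays land on the metal, and the stop's measured yaw of about 70° matches home at about 0° after 1.2 rad. Before moving I'll check clearance to the monitor on the left.

```bash
python3 - <<'E'
from h import *
t=dict(np.load("a_top.npz"));s=dict(np.load("a_side.npz"))
crop(s,362,0,512,230,2.6,"pics/d1.png")
crop(t,0,80,210,330,2.4,"pics/d2.png")
E
```

```text
(no output)
```

View pics/d1.png

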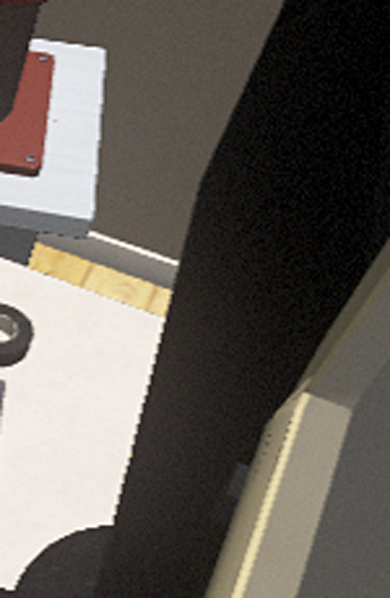

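View pics/d2.png

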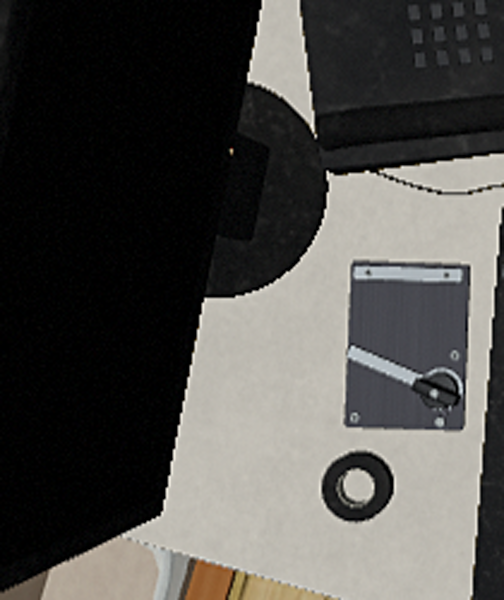

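```bash
python3 - <<'E'
from h import *
t=dict(np.load("a_top.npz"));s=dict(np.load("a_side.npz"))
def P(c):return c["intrinsics"]@np.linalg.inv(c["cam_to_world"])[:3]
for a,b in[((67.5,294.6),(439,73))]:
    X=cv2.triangulatePoints(P(t),P(s),np.array(a,float),np.array(b,float));X=(X[:3]/X[3]).ravel()
    print(X,w2px(t,X),w2px(s,X))
for z in(.1,.15,.2,.25,.3):
    print(z,px2w(t,104,80+0,z),px2w(t,67.5,294.6,z),px2w(s,402,227,z))
E
```

```text
[0.34553265 0.18732056 0.19819684] [ 67.11952858 294.58694251] [438.56699807  73.00818053]
0.1 [0.76685496 0.16522887 0.1       ] [0.32678472 0.22342424 0.1       ] [0.64282746 0.16006145 0.1       ]
0.15 [0.75360901 0.14950995 0.15      ] [0.3363241  0.20469216 0.15      ] [0.67592529 0.14665571 0.15      ]
0.2 [0.74036305 0.13379102 0.2       ] [0.34586348 0.18596007 0.2       ] [0.70902311 0.13324997 0.2       ]
0.25 [0.7271171 0.1180721 0.25     ] [0.35540287 0.16722799 0.25      ] [0.74212094 0.11984422 0.25      ]
0.3 [0.71387114 0.10235317 0.3       ] [0.36494225 0.14849591 0.3       ] [0.77521877 0.10643848 0.3       ]
```

```bash
cat > go.py <<'E'
import sys
from rig import env
import numpy as np
from scipy.spatial.transform import Rotation as R
st=env.sense();r=R.from_quat(st["tool_rot"]).as_matrix()
yaw=np.degrees(np.arctan2(r[1,0],r[0,0]))
print("t",round(float(st["time"]),2),"tcp",np.round(st["tcp_pos"],4),"yaw",round(yaw,2),"tilt z",np.round(r[:,2],4),"F",np.round(st["ft_force"],1),"M",np.round(st["moment"],2),"gap",round(st["finger_gap"],4))
print("cm/world+x",np.round(r.T@[1,0,0],3),"world+y",np.round(r.T@[0,1,0],3))
if len(sys.argv)>4:
    p=np.array([float(a) for a in sys.argv[1:4]]);d=r.T@(p-st["tcp_pos"])*100
    tw=-((float(sys.argv[4])-yaw+180)%360-180)
    print("shift cm",np.round(d,2),"twist",round(tw,1))
E
python3 go.py .431 .003 .14 -21
```

```text
t 0.15 tcp [ 0.1575 -0.6044  0.2406] yaw -75.4 tilt z [-3.0e-04  1.6e-03 -1.0e+00] F [ 0.  -0.2  0.6] M [-0.04 -0.02 -0.05] gap 0.0868
cm/world+x [ 0.252 -0.968 -0.   ] world+y [-0.968 -0.252  0.002]
shift cm [-51.86 -41.78  10.15] twist -54.4
```

```bash
python3 -m handwheel '[[[-3.5,-2.8,0,-5],[-7,-5.6,0,-10],[-10.5,-8.4,0,-15],[-14,-11.2,0,-20],[-17.5,-14,0,-25],[-21,-16.8,0,-30],[-24.5,-19.6,0,-35],[-28,-22.4,0,-40],[-31.5,-25.2,0,-45],[-35,-28,0,-50]]]' 5; python3 go.py .431 .003 .14 -21
```

```text
time: 1.15
tcp_pos: [0.3405, -0.1938, 0.2415]
tool_rot: [0.976, -0.218, 0.0, 0.0]
ft_force: [0.7, 0.2, 0.1]
finger_gap: 0.0498
t 1.15 tcp [ 0.3405 -0.1938  0.2415] yaw -25.23 tilt z [ 5.e-04 -2.e-04 -1.e+00] F [0.7 0.2 0.1] M [-0.01 -0.1  -0.01] gap 0.0498
cm/world+x [ 0.905 -0.426  0.   ] world+y [-0.426 -0.905 -0.   ]
shift cm [ -0.21 -21.66  10.15] twist -4.2
```

```bash
python3 -m handwheel '[[[0,-4,0.5,-2],[0,-8,2,-4.2],[-0.2,-12,4,-4.2],[-0.2,-16,6,-4.2],[-0.2,-19,8,-4.2],[-0.2,-21,9.5,-4.2],[-0.2,-21.7,10.2,-4.2],[-0.2,-21.7,10.2,-4.2]]]' 5; python3 go.py .431 .003 .054 -21
python3 - <<'E'
from rig import env
from h import *
for n in("top","wrist"):
    c=env.capture(n); np.savez(f"e_{n}.npz",**c)
    if n=="wrist": cv2.imwrite("pics/e_w.png",c["img"][:,:,::-1]);print(c["cam_to_world"].round(4))
    else: crop(c,110,150,230,300,4,"pics/e_t.png")
E
```

```text
time: 1.95
tcp_pos: [0.4307, 0.0019, 0.1385]
tool_rot: [0.983, -0.183, -0.001, 0.0]
ft_force: [-0.0, -0.1, -0.1]
finger_gap: 0.0503
t 1.95 tcp [0.4307 0.0019 0.1385] yaw -21.1 tilt z [-2.7e-03  3.0e-04 -1.0e+00] F [-0.  -0.1 -0.1] M [-0.03 -0.07  0.01] gap 0.0503
cm/world+x [ 0.933 -0.36  -0.003] world+y [-0.36  -0.933  0.   ]
shift cm [ 0.01 -0.12  8.45] twist -0.1
[[ 0.9327 -0.349  -0.0916  0.4559]
 [-0.3608 -0.9029 -0.2336  0.0639]
 [-0.0012  0.2509 -0.968   0.2825]
 [ 0.      0.      0.      1.    ]]
```

View pics/e_w.png

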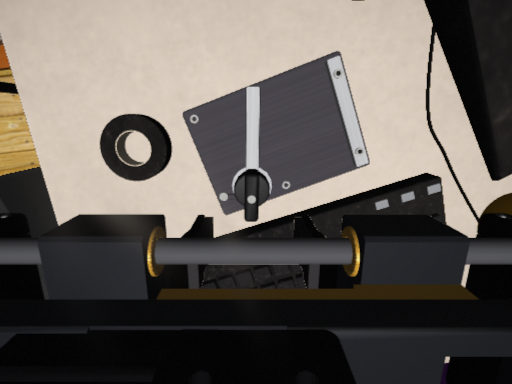

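View pics/e_t.png

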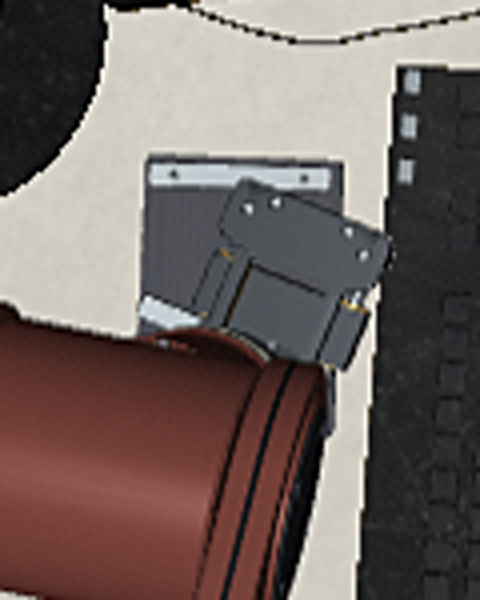

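The wrist view shows the bar knob upright at (252,195), centred between the fingers at columns 203 and 303 and aligned with them. I'll take a cross-check measurement and then descend.

```bash
python3 - <<'E'
from h import *
w=dict(np.load("e_wrist.npz"))
print("knob dot",px2w(w,251,199,.06).round(4))
# fence inner top corners approx
for u,v in[(327,61),(358,166),(340,53),(369,162)]: print(px2w(w,u,v,.022).round(4))
E
python3 -m handwheel '[[[0,-0.1,2,0],[0,-0.1,4,0],[0,-0.1,6,0],[0,-0.1,7.5,0],[0,-0.1,8.4,0],[0,-0.1,8.4,0]]]' 5; python3 go.py .431 .003 .054 -21
```

```text
knob dot [0.4305 0.0039 0.06  ]
[0.532  0.0853 0.022 ]
[ 0.5319 -0.0125  0.022 ]
[0.5442 0.0873 0.022 ]
[ 0.5426 -0.0126  0.022 ]
time: 2.65
tcp_pos: [0.4314, 0.0015, 0.0552]
tool_rot: [0.983, -0.185, -0.001, 0.0]
ft_force: [-0.1, 0.6, 0.4]
finger_gap: 0.0501
t 2.65 tcp [0.4314 0.0015 0.0552] yaw -21.28 tilt z [-0.0011  0.     -1.    ] F [-0.1  0.6  0.4] M [-0.   -0.07 -0.02] gap 0.0501
cm/world+x [ 0.932 -0.363 -0.001] world+y [-0.363 -0.932  0.   ]
shift cm [-0.09 -0.13  0.12] twist -0.3
```

```bash
python3 -m handwheel '[[[0,-0.15,0.1,0],[0,-0.15,0.1,0],[0,-0.15,0.1,0],[0,-0.15,0.1,0],[0,-0.15,0.1,0],[0,-0.15,0.1,0],[0,-0.15,0.1,0]]]' 0 25; python3 go.py .431 .003 .054 -90
```

```text
time: 3.35
tcp_pos: [0.4307, 0.0044, 0.0544]
tool_rot: [0.983, -0.184, -0.002, -0.0]
ft_force: [-6.6, 2.6, 7.8]
finger_gap: 0.0118
t 3.35 tcp [0.4307 0.0044 0.0544] yaw -21.22 tilt z [-0.0041  0.0014 -1.    ] F [-6.6  2.6  7.8] M [ 0.34  1.03 -0.26] gap 0.0118
cm/world+x [ 0.932 -0.362 -0.004] world+y [-0.362 -0.932  0.001]
shift cm [0.07 0.12 0.04] twist 68.8
```

```bash
python3 -m handwheel '[[[-0.05,0.05,0,7],[-0.05,0.05,0,14],[-0.05,0.05,0,21],[-0.05,0.05,0,28],[-0.05,0.05,0,35],[-0.05,0.05,0,42],[-0.05,0.05,0,48],[-0.05,0.05,0,54],[-0.05,0.05,0,60],[-0.05,0.05,0,65]]]' - 30; python3 go.py .431 .003 .054 -90
```

```text
time: 4.35
tcp_pos: [0.4305, 0.0047, 0.0544]
tool_rot: [0.729, -0.685, -0.002, 0.0]
ft_force: [-3.9, 5.8, 5.0]
finger_gap: 0.0118
t 4.35 tcp [0.4305 0.0047 0.0544] yaw -86.45 tilt z [-0.003   0.0025 -1.    ] F [-3.9  5.8  5. ] M [ 1.03  0.73 -0.07] gap 0.0118
cm/world+x [ 0.062 -0.998 -0.003] world+y [-0.998 -0.062  0.003]
shift cm [ 0.18 -0.04  0.04] twist 3.5
```

```bash
python3 -m handwheel '[[[0,0,0,2],[0,0,0,3.5],[0,0,0,5],[0,0,0,6],[0,0,0,6],[0,0,0,6]]]'; python3 go.py .431 .003 .054 -90
```

```text
time: 4.95
tcp_pos: [0.4305, 0.0048, 0.0544]
tool_rot: [-0.694, 0.72, 0.002, -0.0]
ft_force: [-4.8, 6.5, 5.3]
finger_gap: 0.0123
t 4.95 tcp [0.4305 0.0048 0.0544] yaw -92.12 tilt z [-0.0029  0.0022 -1.    ] F [-4.8  6.5  5.3] M [1.15 0.65 0.64] gap 0.0123
cm/world+x [-0.037 -0.999 -0.003] world+y [-0.999  0.037  0.002]
shift cm [ 0.17 -0.05  0.04] twist -2.1
```

The moment about z jumped to 0.64 N m and the fingers yawed on the bar, so the knob is against its hard stop. I'll relax the twist, release and lift.

```bash
python3 -m handwheel '[[[0,0,0,-2],[0,0,0,-2],[0,0,0,-2],[0,0,0,-2],[0,0,0,-2],[0,0,-2,-2],[0,0,-4,-2],[0,0,-7,-2],[0,0,-10,-2],[0,0,-12,-2]]]' 5; python3 go.py
python3 - <<'E'
from rig import env
from h import *
c=env.capture("side");crop(c,280,110,380,210,6,"pics/f_s.png");np.savez("f_side.npz",**c)
E
```

```text
time: 5.95
tcp_pos: [0.4326, 0.0032, 0.1768]
tool_rot: [-0.706, 0.708, -0.001, 0.001]
ft_force: [0.3, -0.1, 0.8]
finger_gap: 0.0495
t 5.95 tcp [0.4326 0.0032 0.1768] yaw -90.22 tilt z [ 2.5e-03 -5.0e-04 -1.0e+00] F [ 0.3 -0.1  0.8] M [ 0.03 -0.01  0.02] gap 0.0495
cm/world+x [-0.004 -1.     0.002] world+y [-1.     0.004 -0.   ]
```

View pics/f_s.png

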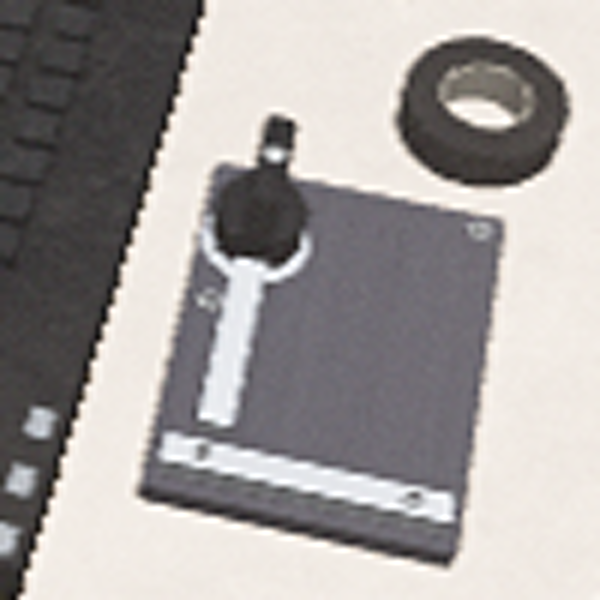

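The side view shows the stop square to the fence, running from crop (240,270) to (220,420), so the knob stayed home. Next is the block.

```bash
python3 go.py .4565 -.299 .16 -58.5
```

```text
t 6.0 tcp [0.4344 0.0029 0.1797] yaw -90.22 tilt z [ 0.007  -0.0012 -1.    ] F [2.7 0.4 3.1] M [ 0.05 -0.06 -0.01] gap 0.0502
cm/world+x [-0.004 -1.     0.007] world+y [-1.     0.004 -0.001]
shift cm [30.18 -2.31  2.02] twist -31.7
```

```bash
python3 -m handwheel '[[[4,-0.3,0,-4],[8,-0.6,0,-8],[12,-0.9,0,-12],[16,-1.2,0,-16],[20,-1.5,0.5,-20],[24,-1.8,1,-24],[27,-2,1.5,-28],[29.5,-2.2,2,-31.7],[30.2,-2.2,2,-31.7],[30.2,-2.2,2,-31.7]]]' 7; python3 go.py .4565 -.299 .16 -58.5
python3 - <<'E'
from rig import env
from h import *
c=env.capture("wrist");cv2.imwrite("pics/g_w.png",c["img"][:,:,::-1]);np.savez("g_w.npz",**c)
E
```

```text
time: 7.0
tcp_pos: [0.4523, -0.2992, 0.1538]
tool_rot: [0.872, -0.49, -0.001, -0.0]
ft_force: [0.5, 0.1, 0.0]
finger_gap: 0.0701
t 7.0 tcp [ 0.4523 -0.2992  0.1538] yaw -58.68 tilt z [-9.e-04  9.e-04 -1.e+00] F [0.5 0.1 0. ] M [ 0.02  0.01 -0.02] gap 0.0701
cm/world+x [ 0.52  -0.854 -0.001] world+y [-0.854 -0.52   0.001]
shift cm [ 0.2  -0.37 -0.62] twist -0.2
```

View pics/g_w.png

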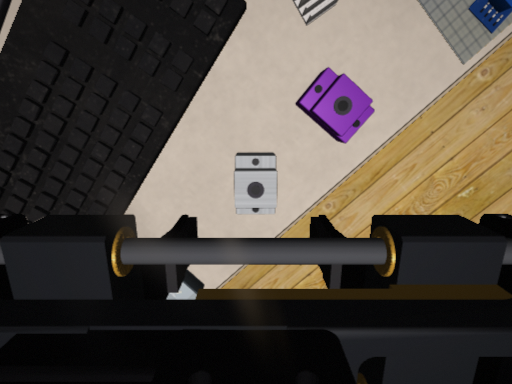

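```bash
python3 - <<'E'
from fit import *
w=dict(np.load("g_w.npz"))
crop(w,220,140,295,230,6,"pics/g_c.png")
print(px2w(w,256,190,.044).round(4),px2w(w,256,162,.028).round(4))
E
```

```text
[ 0.4561 -0.3005  0.044 ] [ 0.4765 -0.2882  0.028 ]
```

View pics/g_c.png

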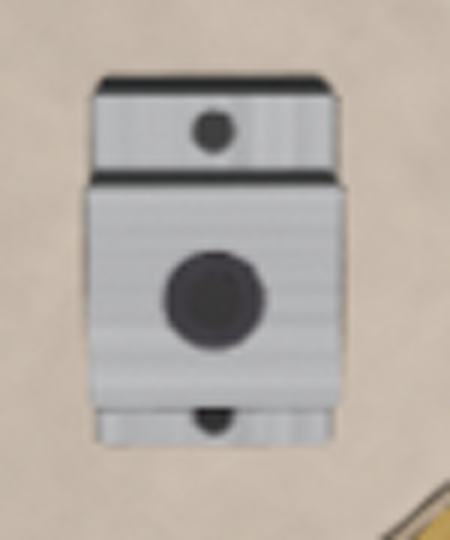

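The crop confirms the bare-aluminium block, square to the jaws, with its centre hole at about (255,190). Now I descend.

```bash
python3 go.py .456 -.300 .036 -58.6; python3 -m handwheel '[[[0.25,-0.25,2,0],[0.25,-0.25,4.5,0],[0.25,-0.25,7,0],[0.25,-0.25,9,0],[0.25,-0.25,10,0],[0.25,-0.25,10,0],[0.25,-0.25,10,0]]]' 7; python3 go.py .456 -.300 .036 -58.6
```

```text
t 7.05 tcp [ 0.4525 -0.2983  0.1541] yaw -58.62 tilt z [-7.0e-04  1.1e-03 -1.0e+00] F [0.3 0.1 0.2] M [ 0.02 -0.01  0.05] gap 0.07
cm/world+x [ 0.521 -0.854 -0.001] world+y [-0.854 -0.521  0.001]
shift cm [ 0.35 -0.21 11.81] twist -0.0
time: 7.75
tcp_pos: [0.4568, -0.2993, 0.0554]
tool_rot: [0.873, -0.488, 0.0, 0.0]
ft_force: [0.7, -0.2, 0.2]
finger_gap: 0.0702
t 7.75 tcp [ 0.4568 -0.2993  0.0554] yaw -58.48 tilt z [ 8.e-04 -6.e-04 -1.e+00] F [ 0.7 -0.2  0.2] M [-0.1   0.01  0.  ] gap 0.0702
cm/world+x [ 0.523 -0.852  0.001] world+y [-0.852 -0.523 -0.001]
shift cm [0.02 0.1  1.94] twist 0.1
```

```bash
python3 -m handwheel '[[[0,0.1,1,0],[0,0.1,1.9,0],[0,0.1,1.9,0],[0,0.1,1.9,0]]]' 7; python3 go.py .456 -.300 .036 -58.6;  python3 -m handwheel '[[[0,0,0,0],[0,0,0,0],[0,0,0,0],[0,0,0,0],[0,0,0,0],[0,0,0,0],[0,0,0,0]]]' 0 50; python3 go.py
```

```text
time: 8.15
tcp_pos: [0.455, -0.2999, 0.0352]
tool_rot: [0.872, -0.489, -0.0, -0.0]
ft_force: [-0.6, -0.6, 0.2]
finger_gap: 0.0703
t 8.15 tcp [ 0.455  -0.2999  0.0352] yaw -58.52 tilt z [-7.e-04  6.e-04 -1.e+00] F [-0.6 -0.6  0.2] M [-0.05 -0.06 -0.01] gap 0.0703
cm/world+x [ 0.522 -0.853 -0.001] world+y [-0.853 -0.522  0.001]
shift cm [ 0.06 -0.07 -0.08] twist 0.1
time: 8.85
tcp_pos: [0.4554, -0.3001, 0.0357]
tool_rot: [0.872, -0.489, 0.0, 0.0]
ft_force: [-0.7, 0.8, 1.4]
finger_gap: 0.0398
t 8.85 tcp [ 0.4554 -0.3001  0.0357] yaw -58.5 tilt z [ 1.e-04 -1.e-04 -1.e+00] F [-0.7  0.8  1.4] M [0.06 0.08 0.04] gap 0.0398
cm/world+x [ 0.522 -0.853  0.   ] world+y [-0.853 -0.522 -0.   ]
```

```bash
python3 -m handwheel '[[[0,0,1,0],[0,0,-1,0],[0,0,-4,0],[0,0,-7,0],[0,0,-10,0],[0,0,-11,0],[0,0,-11,0]]]'; python3 go.py .49 .06 .14 0
```

```text
time: 9.55
tcp_pos: [0.4561, -0.3007, 0.1467]
tool_rot: [0.872, -0.489, 0.001, 0.0]
ft_force: [0.2, 0.1, -2.4]
finger_gap: 0.0392
t 9.55 tcp [ 0.4561 -0.3007  0.1467] yaw -58.5 tilt z [ 0.0022 -0.002  -1.    ] F [ 0.2  0.1 -2.4] M [-0.04 -0.03  0.02] gap 0.0392
cm/world+x [ 0.523 -0.853  0.002] world+y [-0.853 -0.523 -0.002]
shift cm [-28.98 -21.74   0.6 ] twist -58.5
```

My first row had the wrong sign for a lift: it was +1, which is down, for 0.1 s. The block may have shifted in the grip, so I'll measure it before placing.

```bash
python3 -m handwheel '[[[-2.9,-2.2,0,-6],[-5.8,-4.4,0,-12],[-8.7,-6.6,0,-18],[-11.6,-8.8,0,-24],[-14.5,-11,0,-30],[-17.4,-13.2,0,-36],[-20.3,-15.4,0,-42],[-23.2,-17.6,0,-48],[-26.1,-19.8,0,-54],[-28.5,-21.4,0,-58.5]]]'; python3 -m handwheel '[[[-0.4,0,0,0],[-0.4,0,0,0],[-0.4,0,0,0]]]'; python3 go.py .49 .06 .14 0
python3 - <<'E'
from rig import env
from h import *
for n in("side","wrist"):
  c=env.capture(n);np.savez(f"i_{n}.npz",**c)
  if n=="wrist": cv2.imwrite("pics/i_w.png",c["img"][:,:,::-1])
  else: crop(c,280,100,430,230,5,"pics/i_s.png")
E
```

```text
time: 10.55
tcp_pos: [0.4873, 0.0568, 0.1429]
tool_rot: [1.0, 0.002, -0.002, -0.0]
ft_force: [0.1, -0.2, -2.7]
finger_gap: 0.0397
time: 10.85
tcp_pos: [0.484, 0.0542, 0.1442]
tool_rot: [1.0, -0.001, -0.001, 0.0]
ft_force: [-0.2, -0.0, -2.1]
finger_gap: 0.0394
t 10.85 tcp [0.484  0.0542 0.1442] yaw -0.06 tilt z [-2.2e-03 -3.0e-04 -1.0e+00] F [-0.2 -0.  -2.1] M [-0.04 -0.09  0.  ] gap 0.0394
cm/world+x [ 1.    -0.001 -0.002] world+y [-0.001 -1.    -0.   ]
shift cm [ 0.6  -0.58  0.42] twist -0.1
```

View pics/i_s.png

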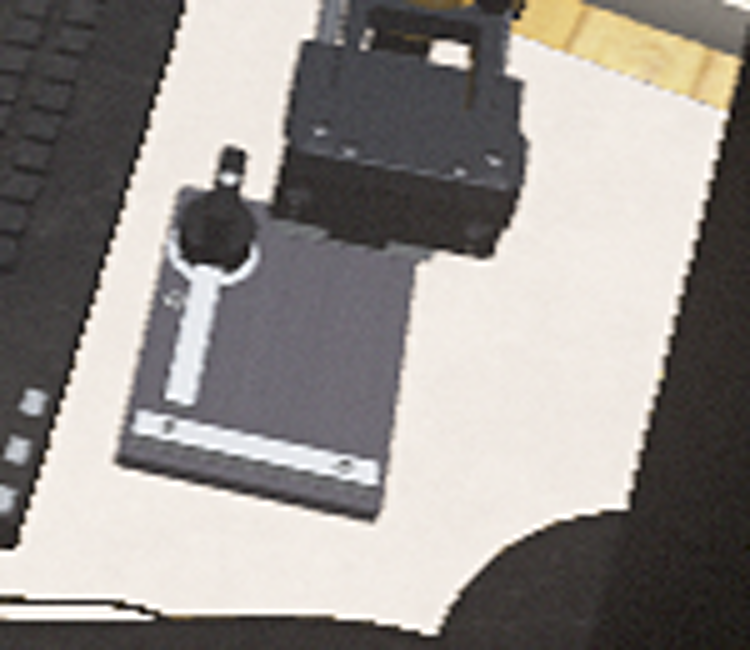

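View pics/i_w.png

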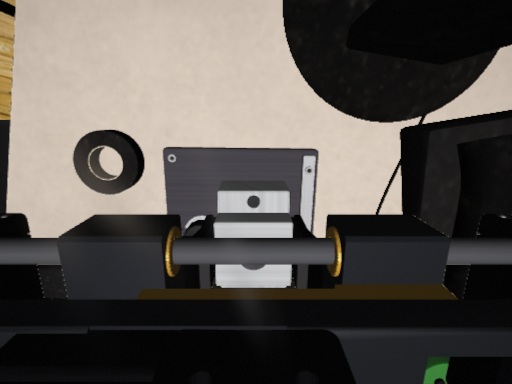

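```bash
python3 - <<'E'
from h import *
from rig import env
w=dict(np.load("i_wrist.npz"));p=env.sense()["tcp_pos"]
crop(w,205,170,305,250,6,"pics/i_c.png")
for dy in(-.002,0,.002):
 for dz in(0,.008):
  print(dy,dz,[ (w2px(w,p+np.array([sx*.02,dy+y,z+dz]))).round(1).tolist() for sx in(-1,1) for y,z in((.018,.008),(.03,-.008),(.03,-.036))])
E
```

```text
-0.002 0 [[214.9, 221.6], [217.9, 191.1], [223.2, 180.3], [292.7, 221.5], [289.6, 191.0], [284.2, 180.2]]
-0.002 0.008 [[212.7, 227.5], [216.1, 194.9], [221.8, 183.0], [295.0, 227.4], [291.4, 194.9], [285.6, 183.0]]
0 0 [[214.7, 217.9], [217.8, 187.6], [223.1, 177.3], [292.9, 217.9], [289.7, 187.6], [284.3, 177.2]]
0 0.008 [[212.5, 223.7], [215.9, 191.3], [221.7, 179.9], [295.1, 223.6], [291.6, 191.2], [285.7, 179.8]]
0.002 0 [[214.6, 214.2], [217.7, 184.2], [223.0, 174.3], [293.0, 214.2], [289.8, 184.1], [284.4, 174.2]]
0.002 0.008 [[212.4, 219.8], [215.8, 187.6], [221.7, 176.8], [295.3, 219.7], [291.7, 187.5], [285.7, 176.7]]
```

View pics/i_c.png

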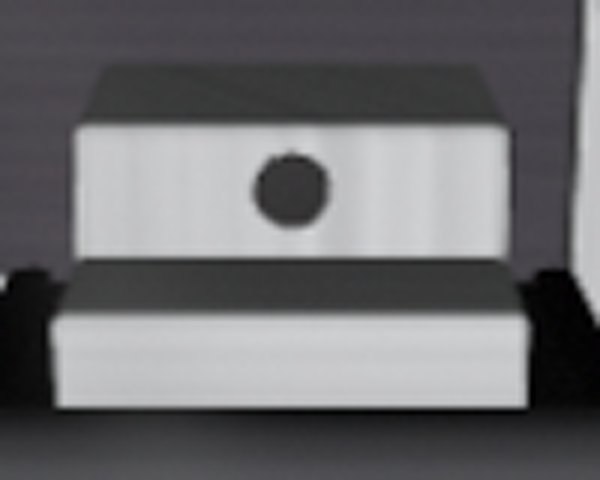

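The measured widths and rows put the block about 3 mm higher in the grip than nominal and about 1 mm toward −y. It is still square, so this is usable. I'll stage the block about 8 mm off each fence, set it on the plate by force, and regrip higher to restore fingertip clearance over the fence.

```bash
python3 go.py .501 .05 .060 0; python3 -m handwheel '[[[1,0,2,0],[1.7,0.4,4,0],[1.7,0.4,6,0],[1.7,0.4,7.5,0],[1.7,0.4,8.2,0],[1.7,0.4,8.2,0],[1.7,0.4,8.2,0]]]'; python3 go.py .502 .049 .048 0
```

```text
t 10.95 tcp [0.4846 0.0539 0.1449] yaw -0.11 tilt z [-9.e-04 -2.e-04 -1.e+00] F [-0.3 -0.3 -2. ] M [-0.   -0.12 -0.01] gap 0.0397
cm/world+x [ 1.    -0.002 -0.001] world+y [-0.002 -1.    -0.   ]
shift cm [1.65 0.38 8.49] twist -0.1
time: 11.65
tcp_pos: [0.5024, 0.0504, 0.0641]
tool_rot: [1.0, -0.0, 0.0, 0.0]
ft_force: [0.3, -1.2, -2.6]
finger_gap: 0.0395
t 11.65 tcp [0.5024 0.0504 0.0641] yaw -0.04 tilt z [ 8.e-04 -1.e-04 -1.e+00] F [ 0.3 -1.2 -2.6] M [-0.02 -0.14 -0.01] gap 0.0395
cm/world+x [ 1.    -0.001  0.001] world+y [-0.001 -1.    -0.   ]
shift cm [-0.04  0.14  1.61] twist -0.0
```

```bash
python3 -m handwheel '[[[0,0.1,0.6,0],[0,0.1,1.2,0],[0,0.1,1.5,0],[0,0.1,1.5,0]]]'; python3 -m handwheel '[[[0,0,0.1,0],[0,0,0.2,0],[0,0,0.2,0]]]'; python3 -m handwheel '[[[0,0,0.1,0],[0,0,0.2,0],[0,0,0.2,0]]]'; python3 go.py .502 .049 .048 0
```

```text
time: 12.05
tcp_pos: [0.5013, 0.0498, 0.0479]
tool_rot: [1.0, 0.0, -0.001, -0.0]
ft_force: [-0.5, 0.6, -2.7]
finger_gap: 0.0398
time: 12.35
tcp_pos: [0.5019, 0.0498, 0.0465]
tool_rot: [1.0, 0.0, 0.0, -0.0]
ft_force: [-0.3, -0.3, -2.7]
finger_gap: 0.0396
time: 12.65
tcp_pos: [0.5018, 0.0498, 0.0444]
tool_rot: [1.0, -0.0, -0.0, -0.0]
ft_force: [0.1, -0.1, -3.5]
finger_gap: 0.0396
t 12.65 tcp [0.5018 0.0498 0.0444] yaw -0.0 tilt z [-2.e-04  0.e+00 -1.e+00] F [ 0.1 -0.1 -3.5] M [-0.02 -0.1  -0.07] gap 0.0396
cm/world+x [ 1. -0. -0.] world+y [-0. -1.  0.]
shift cm [ 0.02  0.08 -0.36] twist -0.0
```

```bash
python3 -m handwheel '[[[0,0,0.1,0],[0,0,0.1,0],[0,0,0.1,0]]]'; python3 -m handwheel '[[[0,0,0.05,0],[0,0,0.1,0],[0,0,0.1,0]]]'
```

```text
time: 12.95
tcp_pos: [0.5018, 0.0498, 0.0435]
tool_rot: [1.0, 0.0, -0.0, -0.0]
ft_force: [-0.0, 0.1, -2.7]
finger_gap: 0.0396
time: 13.25
tcp_pos: [0.502, 0.0498, 0.0428]
tool_rot: [1.0, -0.0, 0.0, 0.0]
ft_force: [-0.6, -0.4, 0.7]
finger_gap: 0.0396
```

Contact is at TCP z = 0.043, where the force rose by 3.4 N. I'll release, rise 6 mm and regrip.

```bash
python3 -m handwheel '[[[0,0,0,0],[0,0,0,0],[0,0,0,0],[0,0,0,0],[0,0,-0.3,0],[0,0,-0.6,0],[0,0,-0.6,0],[0,0,-0.6,0]]]' 5; python3 -m handwheel '[[[0,0,0,0],[0,0,0,0],[0,0,0,0],[0,0,0,0],[0,0,0,0]]]' 0 50; python3 go.py
python3 - <<'E'
from rig import env
from h import *
c=env.capture("wrist");cv2.imwrite("pics/j_w.png",c["img"][:,:,::-1]);np.savez("j_w.npz",**c)
c=env.capture("side");crop(c,280,100,430,230,5,"pics/j_s.png")
E
```

```text
time: 14.05
tcp_pos: [0.5021, 0.0498, 0.0488]
tool_rot: [1.0, 0.0, 0.0, 0.0]
ft_force: [-0.3, -0.3, 0.2]
finger_gap: 0.0499
time: 14.55
tcp_pos: [0.5018, 0.0498, 0.0485]
tool_rot: [1.0, -0.0, -0.0, -0.0]
ft_force: [0.1, -0.2, -0.6]
finger_gap: 0.0397
t 14.55 tcp [0.5018 0.0498 0.0485] yaw -0.0 tilt z [-1.e-04  0.e+00 -1.e+00] F [ 0.1 -0.2 -0.6] M [ 0.01 -0.13  0.05] gap 0.0397
cm/world+x [ 1. -0. -0.] world+y [-0. -1.  0.]
```

View pics/j_w.png

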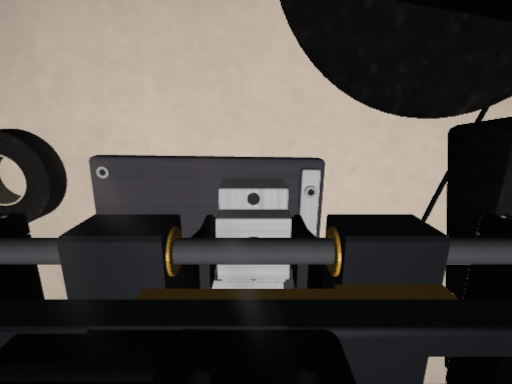

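View pics/j_s.png

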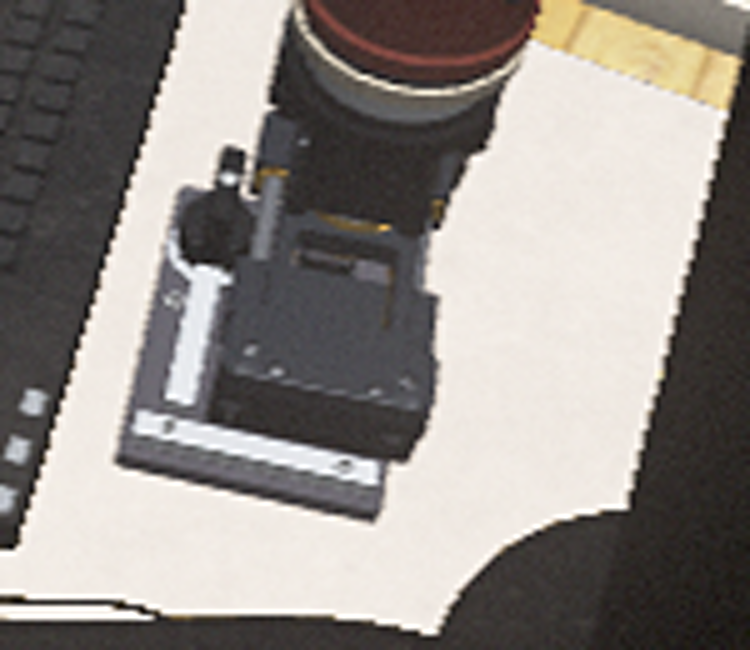

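The block stands flat, with the fence just to its right at (310,190). I'll slide it in steps, first to the fixed fence.

```bash
python3 -m handwheel '[[[0.2,0.2,-0.05,0],[0.4,0.4,-0.05,0],[0.6,0.6,-0.05,0],[0.7,0.7,-0.05,0],[0.7,0.7,-0.05,0]]]'; python3 go.py;  python3 -m handwheel '[[[0.1,0,0,0],[0.15,0,0,0],[0.2,0,0,0],[0.2,0,0,0]]]'; python3 go.py
```

```text
time: 15.15
tcp_pos: [0.509, 0.0425, 0.0489]
tool_rot: [1.0, -0.0, -0.0, 0.0]
ft_force: [-0.3, 0.5, -3.6]
finger_gap: 0.0393
t 15.15 tcp [0.509  0.0425 0.0489] yaw -0.02 tilt z [-2.e-04 -0.e+00 -1.e+00] F [-0.3  0.5 -3.6] M [-0.03 -0.1   0.01] gap 0.0393
cm/world+x [ 1. -0. -0.] world+y [-0. -1. -0.]
time: 15.55
tcp_pos: [0.5109, 0.0428, 0.049]
tool_rot: [1.0, 0.0, -0.0, -0.0]
ft_force: [-0.5, 0.2, -2.5]
finger_gap: 0.0394
t 15.55 tcp [0.5109 0.0428 0.049 ] yaw 0.01 tilt z [-0.  0. -1.] F [-0.5  0.2 -2.5] M [-0.05 -0.12  0.05] gap 0.0394
cm/world+x [ 1.  0. -0.] world+y [ 0. -1.  0.]
```

```bash
python3 -m handwheel '[[[0.05,0,0,0],[0.1,0,0,0],[0.1,0,0,0]]]';python3 -m handwheel '[[[0.05,0,0,0],[0.1,0,0,0],[0.1,0,0,0]]]'; python3 -m handwheel '[[[0,0.1,0,0],[0,0.2,0,0],[0,0.2,0,0]]]'; python3 go.py
```

```text
time: 15.85
tcp_pos: [0.5111, 0.0429, 0.0488]
tool_rot: [1.0, -0.0, -0.001, -0.0]
ft_force: [-3.4, -0.3, -1.4]
finger_gap: 0.0394
time: 16.15
tcp_pos: [0.5112, 0.0429, 0.0486]
tool_rot: [1.0, -0.0, -0.002, -0.0]
ft_force: [-6.7, 0.1, 2.2]
finger_gap: 0.0397
time: 16.45
tcp_pos: [0.5112, 0.0421, 0.0486]
tool_rot: [1.0, -0.0, -0.002, -0.001]
ft_force: [-6.3, 4.9, 1.0]
finger_gap: 0.0397
t 16.45 tcp [0.5112 0.0421 0.0486] yaw -0.02 tilt z [-0.0037  0.0023 -1.    ] F [-6.3  4.9  1. ] M [ 0.95  1.17 -0.09] gap 0.0397
cm/world+x [ 1.    -0.    -0.004] world+y [-0.    -1.     0.002]
```

```bash
python3 -m handwheel '[[[0,0.1,0,0],[0,0.2,0,0],[0,0.2,0,0]]]'; python3 go.py; python3 -m handwheel '[[[0.1,0,0,0],[0.2,0.1,0,0],[0.2,0.1,0,0]]]'; python3 go.py
```

```text
time: 16.75
tcp_pos: [0.5112, 0.0402, 0.0486]
tool_rot: [1.0, -0.0, -0.002, -0.001]
ft_force: [-6.3, 6.0, 1.6]
finger_gap: 0.0398
t 16.75 tcp [0.5112 0.0402 0.0486] yaw -0.01 tilt z [-0.0037  0.0025 -1.    ] F [-6.3  6.   1.6] M [ 1.03  1.15 -0.07] gap 0.0398
cm/world+x [ 1.    -0.    -0.004] world+y [-0.    -1.     0.002]
time: 17.05
tcp_pos: [0.5114, 0.0402, 0.0486]
tool_rot: [1.0, -0.0, -0.004, -0.002]
ft_force: [-14.9, 9.5, 11.8]
finger_gap: 0.0397
t 17.05 tcp [0.5114 0.0402 0.0486] yaw -0.02 tilt z [-0.0082  0.0041 -1.    ] F [-14.9   9.5  11.8] M [ 1.55  2.48 -0.14] gap 0.0397
cm/world+x [ 1.    -0.    -0.008] world+y [-0.    -1.     0.004]
```

Between those pushes the block slid 2 mm in y at about 6 N, so that force was friction rather than stop contact. The plate now also carries about 12 N. I'll back off x, lighten z and find the stop with a clean push in y.

```bash
python3 -m handwheel '[[[-0.2,-0.1,-0.05,0],[-0.4,-0.2,-0.1,0],[-0.4,-0.2,-0.1,0]]]'; python3 go.py; python3 -m handwheel '[[[0,0.2,0,0],[0,0.2,0,0],[0,0.2,0,0]]]'; python3 -m handwheel '[[[0,0.1,0,0],[0,0.1,0,0]]]'; python3 -m handwheel '[[[0,0.1,0,0],[0,0.1,0,0]]]'; python3 go.py
```

```text
time: 17.35
tcp_pos: [0.5109, 0.0399, 0.0501]
tool_rot: [1.0, 0.0, 0.0, -0.0]
ft_force: [-1.7, 1.5, -2.7]
finger_gap: 0.0395
t 17.35 tcp [0.5109 0.0399 0.0501] yaw 0.01 tilt z [ 4.e-04  1.e-04 -1.e+00] F [-1.7  1.5 -2.7] M [ 0.19  0.27 -0.02] gap 0.0395
cm/world+x [1. 0. 0.] world+y [ 0. -1.  0.]
time: 17.65
tcp_pos: [0.511, 0.0391, 0.0502]
tool_rot: [1.0, -0.001, 0.0, -0.001]
ft_force: [-1.9, 6.5, -2.3]
finger_gap: 0.0398
time: 17.85
tcp_pos: [0.511, 0.039, 0.0503]
tool_rot: [1.0, -0.001, 0.0, -0.002]
ft_force: [-2.9, 11.1, -0.0]
finger_gap: 0.0398
time: 18.05
tcp_pos: [0.5111, 0.0387, 0.0503]
tool_rot: [1.0, -0.001, 0.0, -0.003]
ft_force: [-1.5, 15.1, -1.0]
finger_gap: 0.0396
t 18.05 tcp [0.5111 0.0387 0.0503] yaw -0.11 tilt z [ 4.0e-04  5.9e-03 -1.0e+00] F [-1.5 15.1 -1. ] M [ 2.79  0.35 -0.21] gap 0.0396
cm/world+x [ 1.    -0.002  0.   ] world+y [-0.002 -1.     0.006]
```

Contact with the stop is now real: y holds at 0.039 while the force climbs to 15 N with x light. The block hangs about 1.5 mm above the plate, so I'll lower it to light contact and then press both ways, trimming z.

```bash
python3 -m handwheel '[[[-0.05,-0.3,0,0],[-0.05,-0.3,0.05,0],[-0.05,-0.3,0.1,0],[-0.05,-0.3,0.1,0]]]'; python3 go.py; python3 -m handwheel '[[[0,0,0.05,0],[0,0,0.05,0],[0,0,0.05,0]]]'; python3 go.py
```

```text
time: 18.45
tcp_pos: [0.511, 0.0393, 0.0496]
tool_rot: [1.0, -0.0, 0.0, -0.001]
ft_force: [-1.7, 6.0, -0.3]
finger_gap: 0.0395
t 18.45 tcp [0.511  0.0393 0.0496] yaw -0.04 tilt z [ 0.001   0.0014 -1.    ] F [-1.7  6.  -0.3] M [ 1.07  0.25 -0.14] gap 0.0395
cm/world+x [ 1.    -0.001  0.001] world+y [-0.001 -1.     0.001]
time: 18.75
tcp_pos: [0.511, 0.0393, 0.0491]
tool_rot: [1.0, -0.0, 0.001, -0.001]
ft_force: [-1.9, 6.5, 2.0]
finger_gap: 0.0398
t 18.75 tcp [0.511  0.0393 0.0491] yaw -0.05 tilt z [ 0.001   0.0015 -1.    ] F [-1.9  6.5  2. ] M [ 1.09  0.31 -0.12] gap 0.0398
cm/world+x [ 1.    -0.001  0.001] world+y [-0.001 -1.     0.002]
```

```bash
python3 -m handwheel '[[[-0.05,-0.15,0,0],[-0.05,-0.15,0.05,0],[-0.05,-0.15,0.05,0]]]'; python3 go.py; python3 -m handwheel '[[[0,0,0.03,0],[0,0,0.03,0],[0,0,0.03,0]]]'; python3 go.py
```

```text
time: 19.05
tcp_pos: [0.5106, 0.0397, 0.0485]
tool_rot: [1.0, -0.0, 0.001, 0.0]
ft_force: [-0.1, -0.9, -0.2]
finger_gap: 0.0394
t 19.05 tcp [0.5106 0.0397 0.0485] yaw -0.0 tilt z [ 1.4e-03 -7.0e-04 -1.0e+00] F [-0.1 -0.9 -0.2] M [-0.   -0.07  0.02] gap 0.0394
cm/world+x [ 1.    -0.     0.001] world+y [-0.    -1.    -0.001]
time: 19.35
tcp_pos: [0.5106, 0.0398, 0.0484]
tool_rot: [1.0, 0.0, 0.001, 0.0]
ft_force: [-0.9, -1.9, 5.0]
finger_gap: 0.0396
t 19.35 tcp [0.5106 0.0398 0.0484] yaw 0.0 tilt z [ 1.3e-03 -8.0e-04 -1.0e+00] F [-0.9 -1.9  5. ] M [-0.38  0.17  0.08] gap 0.0396
cm/world+x [1.    0.    0.001] world+y [ 0.    -1.    -0.001]
```

```bash
python3 -m handwheel '[[[0,0.1,-0.03,0],[0,0.25,-0.03,0],[0,0.25,-0.03,0]]]'; python3 go.py|head -1; python3 -m handwheel '[[[0.1,0.1,0,0],[0.2,0.15,-0.02,0],[0.2,0.15,-0.02,0]]]'; python3 go.py|head -1;python3 -m handwheel '[[[0.05,0.1,0,0],[0.1,0.1,-0.02,0],[0.1,0.1,-0.02,0]]]'; python3 go.py|head -1
```

```text
time: 19.65
tcp_pos: [0.5106, 0.0393, 0.0485]
tool_rot: [1.0, -0.0, 0.001, -0.001]
ft_force: [1.2, 7.5, 4.2]
finger_gap: 0.0398
t 19.65 tcp [0.5106 0.0393 0.0485] yaw -0.05 tilt z [ 0.0017  0.003  -1.    ] F [1.2 7.5 4.2] M [ 1.25 -0.18 -0.12] gap 0.0398
time: 19.95
tcp_pos: [0.5108, 0.0391, 0.0485]
tool_rot: [1.0, -0.0, -0.001, -0.003]
ft_force: [-6.3, 12.6, 11.6]
finger_gap: 0.0398
t 19.95 tcp [0.5108 0.0391 0.0485] yaw -0.06 tilt z [-0.0026  0.0051 -1.    ] F [-6.3 12.6 11.6] M [ 2.13  0.91 -0.21] gap 0.0398
time: 20.25
tcp_pos: [0.5109, 0.039, 0.0486]
tool_rot: [1.0, -0.001, -0.002, -0.003]
ft_force: [-8.2, 16.6, 14.2]
finger_gap: 0.0397
t 20.25 tcp [0.5109 0.039  0.0486] yaw -0.06 tilt z [-0.0044  0.0064 -1.    ] F [-8.2 16.6 14.2] M [ 2.74  1.37 -0.33] gap 0.0397
```

```bash
python3 -m handwheel '[[[0.1,-0.05,-0.03,0],[0.15,-0.1,-0.05,0],[0.15,-0.1,-0.05,0]]]'; python3 go.py|head -1; python3 -m handwheel '[[[0,0,-0.03,0],[0,0,-0.03,0]]]'; python3 go.py|head -1;python3 -m handwheel '[[[0,0,-0.03,0],[0,0,-0.03,0]]]'; python3 go.py|head -1
```

```text
time: 20.55
tcp_pos: [0.511, 0.0392, 0.0485]
tool_rot: [1.0, -0.0, -0.004, -0.002]
ft_force: [-12.6, 11.4, 15.3]
finger_gap: 0.0399
t 20.55 tcp [0.511  0.0392 0.0485] yaw -0.04 tilt z [-0.0076  0.0048 -1.    ] F [-12.6  11.4  15.3] M [ 1.83  1.94 -0.37] gap 0.0399
time: 20.75
tcp_pos: [0.5111, 0.0391, 0.0486]
tool_rot: [1.0, -0.0, -0.004, -0.002]
ft_force: [-10.9, 11.3, 11.9]
finger_gap: 0.0399
t 20.75 tcp [0.5111 0.0391 0.0486] yaw -0.05 tilt z [-0.0073  0.0049 -1.    ] F [-10.9  11.3  11.9] M [ 1.98  1.72 -0.31] gap 0.0399
time: 20.95
tcp_pos: [0.511, 0.0391, 0.0486]
tool_rot: [1.0, -0.0, -0.004, -0.002]
ft_force: [-9.7, 11.9, 8.9]
finger_gap: 0.0397
t 20.95 tcp [0.511  0.0391 0.0486] yaw -0.05 tilt z [-0.0073  0.0049 -1.    ] F [-9.7 11.9  8.9] M [ 1.93  1.49 -0.29] gap 0.0397
```

```bash
python3 -m handwheel '[[[0,0,-0.05,0],[0,0,-0.07,0],[0,0,-0.07,0]]]'; python3 go.py|head -1; python3 -m handwheel '[[[0.1,0.05,-0.03,0],[0.1,0.05,-0.04,0],[0.1,0.05,-0.04,0]]]'; python3 go.py|head -1
```

```text
time: 21.25
tcp_pos: [0.511, 0.0391, 0.0487]
tool_rot: [1.0, -0.0, -0.004, -0.002]
ft_force: [-6.8, 10.4, 3.1]
finger_gap: 0.0392
t 21.25 tcp [0.511  0.0391 0.0487] yaw -0.06 tilt z [-0.007   0.0049 -1.    ] F [-6.8 10.4  3.1] M [ 2.    1.13 -0.28] gap 0.0392
time: 21.55
tcp_pos: [0.5112, 0.039, 0.0487]
tool_rot: [1.0, -0.001, -0.004, -0.003]
ft_force: [-8.6, 13.1, 4.0]
finger_gap: 0.0399
t 21.55 tcp [0.5112 0.039  0.0487] yaw -0.07 tilt z [-0.0088  0.0057 -0.9999] F [-8.6 13.1  4. ] M [ 2.19  1.41 -0.36] gap 0.0399
```

```bash
python3 -m handwheel '[[[0.1,0,-0.03,0],[0.15,0,-0.05,0],[0.15,0,-0.05,0]]]'; python3 go.py|head -1; python3 -m handwheel '[[[0.05,0,-0.03,0],[0.1,0,-0.04,0],[0.1,0,-0.04,0],[0.1,0,-0.04,0]]]'; python3 go.py|head -1
```

```text
time: 21.85
tcp_pos: [0.5115, 0.039, 0.0488]
tool_rot: [1.0, -0.001, -0.006, -0.003]
ft_force: [-11.8, 11.6, 5.8]
finger_gap: 0.0394
t 21.85 tcp [0.5115 0.039  0.0488] yaw -0.07 tilt z [-0.0117  0.0056 -0.9999] F [-11.8  11.6   5.8] M [ 2.15  2.02 -0.46] gap 0.0394
time: 22.25
tcp_pos: [0.5116, 0.039, 0.0488]
tool_rot: [1.0, -0.001, -0.007, -0.003]
ft_force: [-13.5, 11.8, 6.5]
finger_gap: 0.0401
t 22.25 tcp [0.5116 0.039  0.0488] yaw -0.07 tilt z [-0.0138  0.0057 -0.9999] F [-13.5  11.8   6.5] M [ 2.08  2.34 -0.44] gap 0.0401
```

```bash
python3 -m handwheel '[[[-0.05,0.03,0,0],[-0.07,0.03,0,0],[-0.07,0.03,0,0],[-0.07,0.03,0,0]]]'; python3 go.py|head -1
python3 - <<'E'
from rig import env
from h import *
c=env.capture("wrist");crop(c,150,130,350,300,4,"pics/k_w.png");np.savez("k_w.npz",**c)
c=env.capture("side");crop(c,280,100,400,220,5,"pics/k_s.png")
c=env.capture("top");cv2.imwrite("pics/k_t.png",c["img"][:,:,::-1])
E
python3 go.py|head -1
```

```text
time: 22.65
tcp_pos: [0.5115, 0.0389, 0.0488]
tool_rot: [1.0, -0.001, -0.006, -0.003]
ft_force: [-11.4, 12.5, 4.2]
finger_gap: 0.0399
t 22.65 tcp [0.5115 0.0389 0.0488] yaw -0.07 tilt z [-0.0122  0.0061 -0.9999] F [-11.4  12.5   4.2] M [ 2.34  1.91 -0.44] gap 0.0399
t 22.8 tcp [0.5115 0.0389 0.0488] yaw -0.07 tilt z [-0.0122  0.0061 -0.9999] F [-12.6  13.3   4.1] M [ 2.31  1.98 -0.48] gap 0.0396
```

View pics/k_w.png

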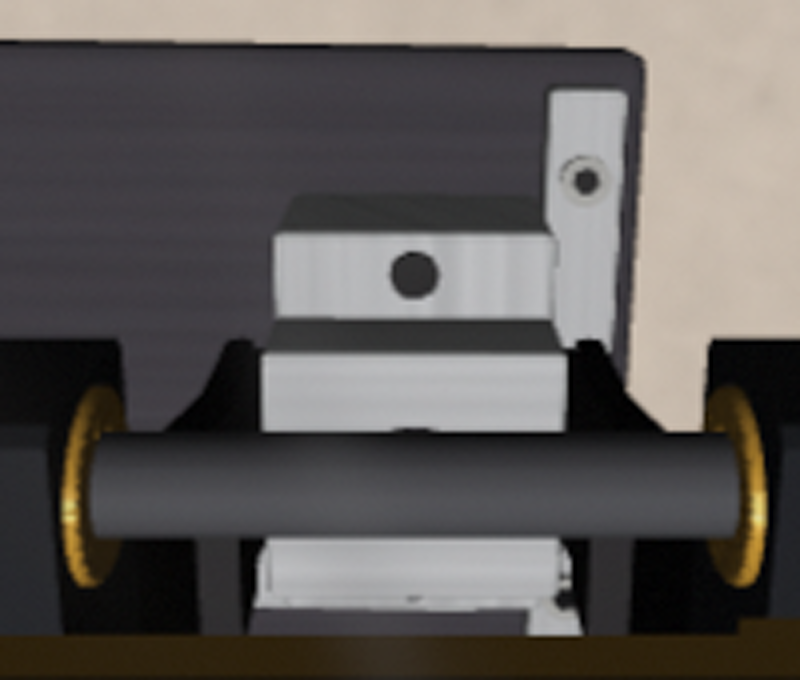

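View pics/k_s.png

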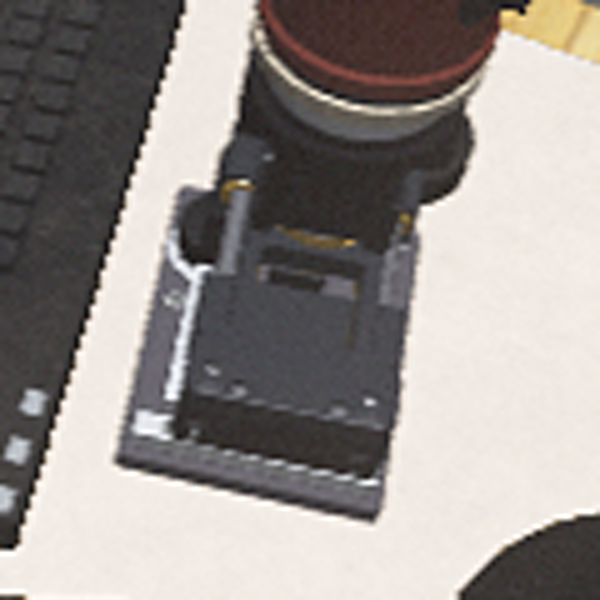

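View pics/k_t.png

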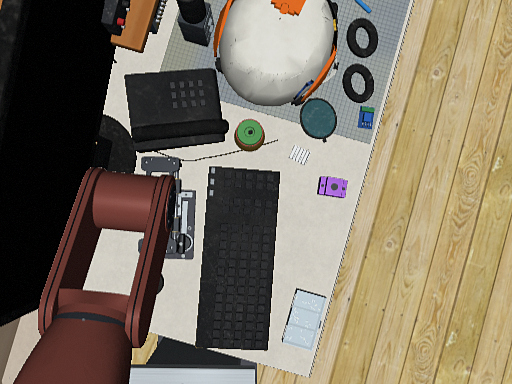

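The wrist crop shows the block's side on the fence at (548,240) and its end on the stop at (560,600). The top view shows the purple block, heatsink, jar and keyboard where they were. One short hold to check the forces are steady, then I'll hand in.

```bash
python3 -m handwheel '[[[0,0,0,0],[0,0,0,0],[0,0,0,0],[0,0,0,0],[0,0,0,0],[0,0,0,0]]]'; python3 go.py|head -1; python3 -c "
from rig import env
print(env.sign_off())"
```

```text
time: 23.4
tcp_pos: [0.5115, 0.0389, 0.0488]
tool_rot: [1.0, -0.001, -0.006, -0.003]
ft_force: [-10.9, 13.0, 2.6]
finger_gap: 0.0395
t 23.4 tcp [0.5115 0.0389 0.0488] yaw -0.07 tilt z [-0.0122  0.0061 -0.9999] F [-10.9  13.    2.6] M [ 2.35  1.96 -0.44] gap 0.0395
the job is handed in; nothing more can be done
None
```

I turned the knob clockwise to its hard stop and it stayed home after I let go. I then stood the aluminium block in the corner against the fence and stop. I handed in at 23.4 s, still gripping with 50 N and pressing both ways.

**Last checks:**
- **Push:** The arm measured about 11 N toward the fence and 13 N toward the stop, steady over 0.6 s. It carried only about 3 N vertically. Friction on the plate takes some of that, so each fence probably feels a little less.
- **Position:** The tool was within about 1 mm of the seat position I computed, and the wrist picture shows the block on both the fence and the stop. The purple block, heatsink, jar and keyboard look unmoved in the top view.
- **Knob:** A side picture after release showed the stop square. In the final views it is mostly hidden by the gripper, but the visible part looks unchanged.

**What went wrong or disagreed:**
- **Wrong-way row:** One row of the lift pressed the block down into the desk for 0.1 s. The block slid about 5 mm up in the grip. I regripped it on the plate; the peak force in that moment was not read.
- **False contact:** My first contact with the stop turned out to be friction. I backed off and redid it.
- **Lean:** The tool leans about 0.7° toward the fence under the push, so the block probably leans by the same amount.
- **Plate outline:** The plate edge is about 10 mm off its stated offset from the corner. I relied on the fence and knob, which agreed with each other.

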